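# Face up the tray pies in the chilled display

### The job

Face up the sloping pie stand: one pack in it stands back to front and one bay is empty. Turn the wrong pack over so that its label looks out to the front of the stand (the side of the ticket rail and lamp), and fill the empty bay with the pack that lies slumped face down in the cardboard tray, its label out too; both must end top edge up, sitting fully down on the ledge and leaning on the back rails like the pack that is already right. Carry and set down the packs, do not let them drop, and leave the right pack and the other goods where they are.

Things in the scene. Friction and masses are not known exactly. Their poses are not given: they have to be found in the camera images.
- pack_a_mid (a point): Centre of pack A: tray pie 94 wide x 150 tall x 26 mm thick, 0.3 kg, rigid. Axes: x across the width, y up its height to the top edge, z straight out of the label face. Label face: pastry, white label with dark band; its outer 6 mm of thickness has the full outline (rim), the foil pan behind is 84 x 140 mm, flat-bottomed. Starts in a bay of the stand back to front: label on the back rails, 30 deg from vertical.
- pack_b_mid (a point): Centre of pack B, identical to pack A. Axes: x across the width, y up its height to the top edge, z straight out of the label face. Starts in the cardboard tray, leaning 35 deg from vertical over the tray's back wall (top to the tray's -x), label face down on that wall; the top 69 mm stand free above the wall. It can be drawn out along its slope or lifted straight up.
- pack_c_mid (a point): Centre of pack C, identical to pack A, already right in another bay: label to the front, leaning 30 deg. Leave it alone. Axes: x across the width, y up its height to the top edge, z straight out of the label face. 
- stand: Fixed wire stand, 330 mm long (y), three bays side by side; own +x = front, the side of the ticket rail and the lamp; z up; origin on the table under its middle. A pack leans back 30 deg from vertical (top to -x), foot square on a ledge, back on two rails 30 and 85 mm up the slope from the ledge, so its top 65 mm are free. A lip 14 mm high edges the ledge, 36 mm in front of the rails.
- bay_right (a point): Centre of a pack seated in the bay at the stand's own -y end: 101 mm above the table, 75 mm up the slope from the ledge, 13 mm in front of the rails. Axes as the stand. Bays are parted by hoops of 5 mm wire, 105 mm clear between them, which reach 94 mm up the slope from the ledge.
- bay_mid (a point): Centre that a pack seated in the middle bay has, 110 mm from its neighbours. Axes as the stand.
- bay_left (a point): Centre that a pack seated in the bay at the stand's own +y end has. Axes as the stand.
- lamp (a point): Middle of the underside of the stand's lamp bar, 300 mm above the table: a bar 26 mm deep (x), 14 mm thick, 372 mm long (y), in front of the packs' tops, on a post of 10 mm rod at each end (own y = +-177, foot at own x = 100 mm).
- gap_flag: Small blank flag on the stand's ticket rail below the empty bay; its origin lies at the centre that a pack seated in that bay has. Look only, cannot be touched.
- tray: Fixed cardboard tray, 220 mm long (own y), 75 mm deep (own x) outside; walls 5 mm, floor 4 mm; back wall (own -x) 70 mm high, front and end walls 44 mm; origin on the table under its middle, z up. Pack B's foot stands against the front wall, anywhere along the length; its centre is 73 mm above the table.
- dressing: Bystander: dressing bottle, 48 mm across, 165 mm tall, origin at its foot, beyond the gap between tray and stand.
- jar1: Bystander: glass jar, 62 mm across, 85 mm tall, origin at its foot, beyond the tray.
- jar2: Bystander: glass jar like the other, origin at its foot, beyond the tray.
- dip_tub: Bystander: white lidded tub, 74 mm across, 45 mm tall, origin at its foot, in the gap between tray and stand.
- carton: Bystander: white carton 45 x 120 x 85 mm (x, y, z), origin at its foot, in front of the stand.
- round_pie: Bystander: round pie lying flat, 126 mm across, 32 mm tall, origin at its foot, in front of the stand.
- ticket_box: Bystander: small grey box of blank tickets, 52 x 75 x 34 mm, origin at its foot, in the gap between tray and stand.
Mind the look-alikes: they are no part of the job. Leave any pink or turquoise look-alike of the part that bears pack_b_mid alone.

How it is judged:
By the outcome, as a careful person would: the job done as asked, in the order asked, and still so for the second after the job is handed in, with the robot touching nothing.
It also fails if it takes over 72 s, if anything falls off the work surface, if the arm or the gripper's body presses on something with over 40 N, if the wrist force passes 120 N, or if a joint passes its speed limit or range.

### The arm

A 7-joint arm with a two-finger parallel gripper is mounted at the origin on the work surface. World frame = base frame: x ahead of the robot, y to its left, z up, the work surface at z = 0. Lengths are in m, angles in rad, forces in N, time in s.
With the tool pointing down it reaches from about 0.425 to 0.925 m from the base axis. Payload 6.8 kg.
Tool frame: the origin (TCP) lies midway between the tips of the shut fingers; the grasp point (between the pads) lies r.grip_point_offset behind it (r.grip_point_offset is the distance from the TCP to the grasp point, in m); z points along the fingers, y is the direction in which the jaws open and shut (so a half turn about z gives the same grasp; the last joint's range is limited). The gripper opens to 85 mm and grips with 20 to 120 N. Pads are 22 mm wide; open, the fingers measure 114 mm over their backs; the gripper's body (76 mm by 85 mm) begins 54 mm behind the grasp point. The pads swing forward as they close: fully open they stand 13 mm farther back than shut.
Start: joints at [-1.21, 0.477, 0.022, 1.555, -0.011, 1.109, -0.083], TCP at [0.305, 0.602, 0.231] pointing down, gripper open.
Joint ranges: [-2.96, 2.96], [-0.34, 2.1], [-1.41, 1.46], [0.24, 2.44], [-1.37, 4.51], [0.17, 1.92], [-2.96, 2.96]. Speed limits (rad/s): [2.39, 2.39, 3.14, 3.14, 3.14, 3.14, 3.14].

### API

Orientations are given as a rotation vector (axis times angle).
In Python, from bench import r gives the robot as it stands. The module is installed in compiled form; this text tells all that it offers.
- The arm moves only by the tool play_rows, never from a script. Its argument "deltas" is a list of rows, each a list of 3 entries, a list of its own where there are three numbers: the finger opening in mm, from 0 to 85.4, then the shift along the tool's x, y, z in mm, then the turn, a rotation vector about the tool's x, y, z in rad. A call has 1 to 8 rows; each row is the pose to reach, as a shift and turn from the pose measured when the call began, along the tool's axes at that moment; what a row does not reach only later rows make up. A row lasts 1/8 s, in which the tool goes at most 62.5 mm and 10.7 degrees, less where a joint would pass 70% of its speed; a pose out of reach is approached as far as the arm can. A call with a gripper value outside its range is refused whole. The fingers move at their own pace and stop on an object; "squeeze" is the grip in N (left out, the last holds). Time passes only in rows, so rows that repeat a pose let the fingers close. It gives the time, the measured TCP pose, the force and the opening at its end, in the units of the state.
- r.get_obs(): the state, without advancing time (a new reading comes with each control period).
- r.grab_frame(name): name is "scene" or "side" or "wrist"; returns (picture, depth): 480x640x3 uint8, red, green, blue; 480x640 float32, m along the optical axis (not along the pixel's ray), 0 where there is no reading.
- r.camera_model(name): a dict with "mtx" (3x3 intrinsics, pixels), "rvec" (rotation vector, rad) and "tvec" (3), from world to camera coordinates, as OpenCV has them; the wrist camera has in their place "T_tool_cam" (4x4, takes a point from camera to tool coordinates, whose origin is the TCP and whose axes are the flange's). Camera axes: x right, y down, z forward; pixel columns grow to the right and rows downward; lengths in m; the calibration is good to about 2 mm. A picture is of the moment at which its call begins: read the wrist's pose just before it. camera_model takes no time and is no camera call.
- r.hand_in(): hands the job in, once; it reports no verdict.
The state is a dict: "clock": time; "joints": joint angles; "qvel": joint speeds; "tau": joint torques, N m; "tcp_pos": TCP position; "orientation": TCP orientation; "contact_force": force on the tool from outside, world axes, zero at the start; "moment": the same for the moment, N m; "grip_width": finger opening in m.
Only numpy, scipy, OpenCV 4.12 (cv2) and the standard library are available. Lean on these libraries where they do the work, as an engineer would, in place of code of your own. Each camera call takes 0.05 s, during which the arm holds its last target. There are 200 camera calls.

## Working session

There is one attempt and no reset: what is moved stays moved. The work goes in short steps, Python scripts to look and compute and a tool call to move; the robot and the scene stay as the last step left them, time stands still between calls to the robot, and variables do not carry over. Pictures are saved under pics/ and viewed, about 8 in all and at most 12, crops included, and the job is handed in when it is done.

Besides the shell and the picture viewer there is one more tool, called after "Emit:" in YAML: its name, and indented under it one key for each argument. play_rows: Moves the arm, as the interface text tells. Its arguments: {"type":"object","properties":{"deltas":{"type":"array"},"squeeze":{"type":"number"}},"required":["deltas"]}

```bash
mkdir -p pics; cat > h.py <<'E'
import numpy as np, cv2
from scipy.spatial.transform import Rotation as R
from bench import r
def cam(n):
    m=r.camera_model(n); K=np.array(m["mtx"]); 
    if n=="wrist":
        o=r.get_obs(); T=np.eye(4); T[:3,:3]=R.from_rotvec(o["orientation"]).as_matrix(); T[:3,3]=o["tcp_pos"]
        return K,T@np.array(m["T_tool_cam"])
    T=np.eye(4);T[:3,:3]=R.from_rotvec(np.ravel(m["rvec"])).as_matrix();T[:3,3]=np.ravel(m["tvec"])
    return K,np.linalg.inv(T)
def pts(depth,K,T):
    v,u=np.mgrid[:depth.shape[0],:depth.shape[1]]
    p=np.stack([(u-K[0,2])/K[0,0]*depth,(v-K[1,2])/K[1,1]*depth,depth],-1)
    return p@T[:3,:3].T+T[:3,3]
def grab(n,tag):
    K,T=cam(n); im,d=r.grab_frame(n); cv2.imwrite(f"pics/{tag}.png",im[:,:,::-1]); P=pts(d,K,T); P[d==0]=np.nan
    np.savez(f"{tag}.npz",im=im,d=d,P=P,K=K,T=T); return im,d,P
E
python3 - <<'E'
from h import *
for n in("scene","side"):
    im,d,P=grab(n,n+"0"); K,T=cam(n); print(n,T[:3,3].round(3),T[:3,2].round(3),(d>0).mean())
print(r.get_obs(), r.grip_point_offset)
print(r.camera_model("wrist"))
a=cv2.imread("pics/scene0.png")
E
```

```text
scene [ 1.081 -0.982  1.167] [-0.382  0.655 -0.653] 0.9960188802083333
side [ 0.294 -0.948  0.887] [ 0.186  0.796 -0.577] 0.995888671875
{'clock': 0.1, 'joints': array([-1.21008374,  0.47771653,  0.02230761,  1.55631569, -0.01147014,
        1.10933062, -0.08309892]), 'qvel': array([-5.61819193e-04, -1.53844106e-03,  7.44032375e-05, -1.46088495e-03,
       -1.18905726e-03,  1.74111037e-03,  2.06882706e-04]), 'tau': array([ 3.93728682e-03, -5.97760427e+01,  1.61345132e+00, -2.81954849e+01,
        1.27504629e-02,  5.01527640e-03,  1.08142615e-05]), 'tcp_pos': array([0.30474326, 0.60170351, 0.23043847]), 'orientation': array([-7.29523784e-01, -3.05545362e+00,  2.54853887e-03]), 'contact_force': array([-0.23488956,  0.06830703, -0.08520557]), 'moment': array([ 0.04901184, -0.01640494, -0.01325332]), 'grip_width': 0.08560530253036067} 0.0187
{'mtx': array([[399.33037793,   0.        , 323.48980394],
       [  0.        , 399.33037793, 243.73010446],
       [  0.        ,   0.        ,   1.        ]]), 'T_tool_cam': array([[ 1.29015938e-04, -9.50841118e-01, -3.09679112e-01,
         8.02609362e-02],
       [ 9.99999984e-01,  1.60363065e-04, -7.57683016e-05,
         1.73949636e-04],
       [ 1.21704708e-04, -3.09679097e-01,  9.50841123e-01,
        -1.43592640e-01],
       [ 0.00000000e+00,  0.00000000e+00,  0.00000000e+00,
         1.00000000e+00]])}
```

View pics/scene0.png

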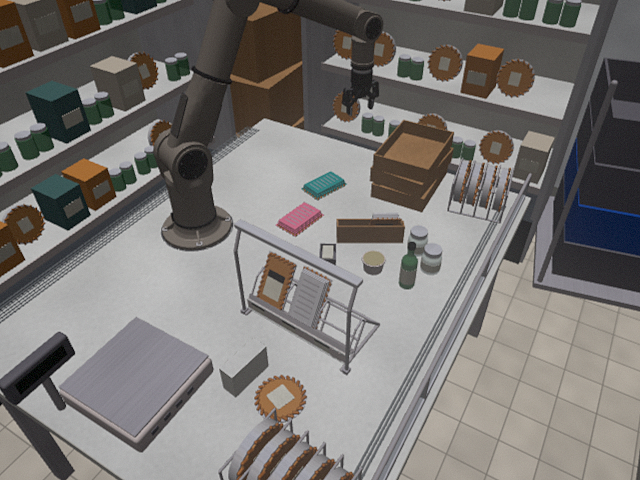

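View pics/side0.png

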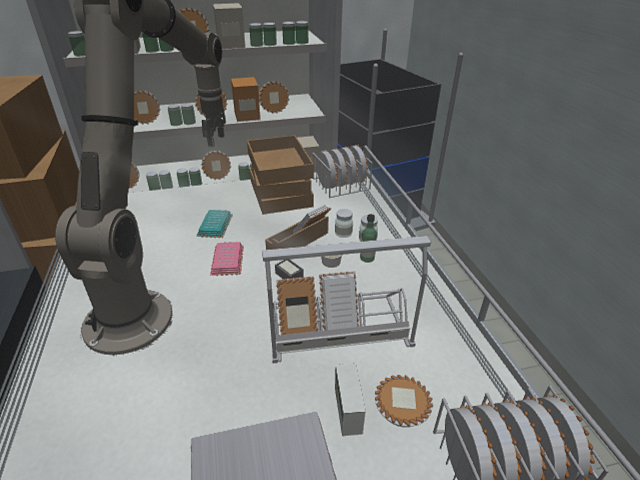

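Scene view: the stand is at about (300,290), with its lamp bar running from (238,227) to (358,280). C is label out at (275,280), A shows its foil back at (310,298), and the bay to its right is empty. B is in the tray at (385,217). Look-alikes are pink (300,217), turquoise (323,184), and the round pies.

```bash
python3 - <<'E'
from h import *
for n in("scene0","side0"):
    z=np.load(n+".npz"); P=z["P"]; im=z["im"]
    # lamp bar top
    m=(np.abs(P[...,2]-0.314)<.006)&(P[...,1]<0.15)&(P[...,0]>.3)&(P[...,0]<.95)
    v,u=np.nonzero(m); 
    k,lab,st,_=cv2.connectedComponentsWithStats(m.astype(np.uint8))
    i=1+np.argmax(st[1:,4]); m=lab==i; Q=P[m]
    rect=cv2.minAreaRect((Q[:,:2]*1000).astype(np.float32)); print(n,"bar",st[i],rect,Q[:,2].mean())
    c=Q.mean(0); w,V=np.linalg.eigh(np.cov(Q[:,:2].T)); print(V[:,1])
    # objects on table by height map
    print("table z",np.nanmedian(P[...,2][(P[...,2]<.02)&(P[...,2]>-.02)]))
    H=np.zeros((700,700),np.uint8); g=(P[...,0]>.2)&(P[...,0]<.95)&(abs(P[...,1])<.5)&(P[...,2]>.008)&(P[...,2]<.2)
    k,lab,st,ce=cv2.connectedComponentsWithStats(g.astype(np.uint8))
    for i in range(1,k):
        if st[i,4]>120:
            Q=P[lab==i]; print(st[i],Q.min(0).round(3),Q.max(0).round(3),Q.mean(0).round(3),im[lab==i].mean(0).round())
E
```

```text
scene0 bar [ 234  220  129   68 1337] ((548.4493408203125, -214.85333251953125), (32.100921630859375, 374.20928955078125), 84.63945770263672) 0.3139616609250848
[-0.99611604  0.08805014]
table z -0.0010852690176923474
[ 370  149   62   61 2366] [0.424 0.446 0.008] [0.637 0.5   0.186] [0.539 0.461 0.1  ] [77. 63. 52.]
[303 172  43  28 601] [0.2   0.333 0.008] [0.327 0.496 0.034] [0.264 0.409 0.022] [ 66. 118. 117.]
[278 203  45  32 733] [0.238 0.126 0.008] [0.344 0.276 0.033] [0.293 0.195 0.023] [168. 103. 122.]
[ 377  206  138  274 3049] [ 0.919 -0.5    0.008] [0.932 0.5   0.121] [ 0.927 -0.108  0.077] [128. 127. 131.]
[ 336  213   69   30 1666] [0.413 0.164 0.008] [0.644 0.34  0.139] [0.547 0.231 0.056] [86. 74. 65.]
[ 399  226   43   64 1554] [0.665 0.08  0.008] [0.799 0.297 0.169] [0.739 0.172 0.069] [106. 110. 107.]
[319 244  17  21 271] [0.427 0.044 0.009] [0.508 0.132 0.041] [0.469 0.085 0.029] [130. 128. 125.]
[ 235  251  145  123 5878] [ 0.363 -0.27   0.008] [ 0.732 -0.052  0.2  ] [ 0.537 -0.191  0.086] [118. 110. 107.]
[362 251  23  23 429] [0.574 0.081 0.008] [0.649 0.159 0
[... 1248 characters left out ...]
[0.341 0.277 0.032] [0.288 0.189 0.024] [170. 111. 128.]
[360 252  16  10 124] [0.707 0.082 0.008] [0.752 0.115 0.048] [0.725 0.091 0.025] [81. 88. 80.]
[322 255  21  12 183] [0.58  0.081 0.008] [0.642 0.117 0.048] [0.606 0.093 0.03 ] [105. 103. 101.]
[ 269  260  156  101 8298] [ 0.363 -0.268  0.008] [0.729 0.125 0.2  ] [ 0.522 -0.179  0.083] [120. 116. 111.]
[ 335  364   31   71 1685] [ 0.476 -0.466  0.008] [ 0.536 -0.339  0.089] [ 0.501 -0.419  0.07 ] [145. 149. 147.]
[ 375  375   58   52 2286] [ 0.564 -0.486  0.009] [ 0.691 -0.36   0.038] [ 0.625 -0.427  0.031] [150. 125. 101.]
[ 204  412  122   55 3590] [ 0.2   -0.5    0.053] [ 0.431 -0.436  0.082] [ 0.311 -0.469  0.078] [142. 144. 150.]
```

```bash
python3 - <<'E'
import cv2
a=cv2.imread("pics/scene0.png")[175:375,220:460]; b=cv2.imread("pics/side0.png")[190:360,190:440]
a=cv2.resize(a,(800,0) if 0 else (480,400),interpolation=2); b=cv2.resize(b,(588,400),interpolation=2)
o=cv2.hconcat([a,b]); o=cv2.resize(o,None,fx=.749,fy=.749); cv2.imwrite("pics/c1.png",cv2.resize(cv2.imread("pics/scene0.png")[175:375,220:460],(720,600),interpolation=2))
E
```

```text
(no output)
```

View pics/c1.png

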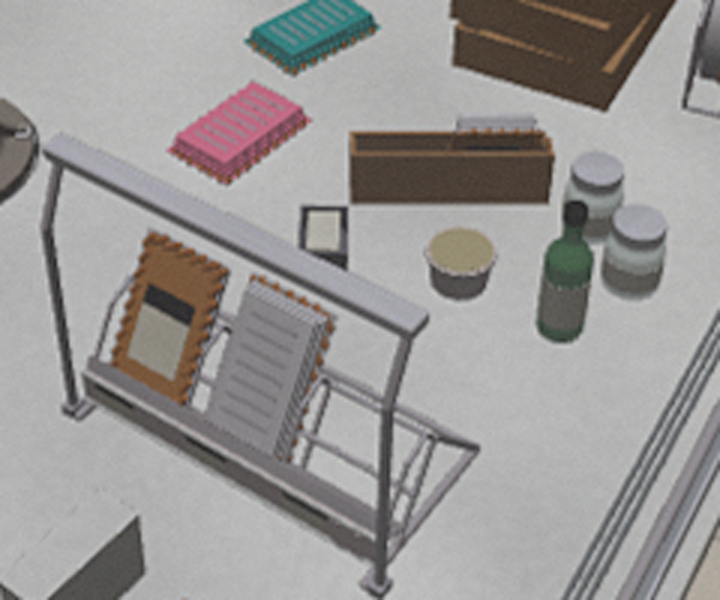

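```bash
python3 - <<'E'
from h import *
xs=np.array([-.0882,-.9961,0]); ys=np.array([.9961,-.0882,0]); zz=np.array([0,0,1.])
o=np.array([.5484,-.2153,0]); n=np.cos(np.pi/6)*xs+.5*zz; s=-.5*xs+np.cos(np.pi/6)*zz
print("n s y coords, rel to point under bar mid")
for f in("scene0","side0"):
    z=np.load(f+".npz"); P=z["P"]-o; im=z["im"].astype(int)
    q=np.stack([P@xs,P@ys,P@zz],-1); N=P@n; S=P@s; Y=P@ys; X=P@xs
    for nm,y0 in(("C",-.11),("A",0),("empty",.11)):
        m=(abs(Y-y0)<.038)&(q[...,2]>.07)&(q[...,2]<.15)&(X>-.15)&(X<.0)
        if m.sum()<5: print(nm,m.sum());continue
        Q=np.stack([X[m],Y[m],P[m][:,2]],-1); ok=abs(N[m]-np.median(N[m]))<.008; Q=Q[ok]
        c=Q.mean(0); w,V=np.linalg.eigh(np.cov((Q-c).T)); nv=V[:,0]*np.sign(V[2,0])
        print(f,nm,m.sum(),ok.sum(),"N",np.median(N[m]).round(4),"nv",nv.round(3),"rms",np.sqrt(w[0]).round(4))
        # outline: points within 8mm of face plane
        nn=np.median(N[m]); k=(abs(N-nn)<.006)&(abs(Y-y0)<.06)&(P[...,2]>.03)&(P[...,2]<.2)
        print("  Y range",np.percentile(Y[k],[1,99]).round(4),"S range",np.percentile(S[k],[1,99]).round(4))
    # B & tray
    P=z["P"]; g=(P[...,0]>.4)&(P[...,0]<.66)&(P[...,1]>.16)&(P[...,1]<.36)&(P[...,2]>.008)&(P[...,2]<.2)
    sil=g&((im.max(-1)-im.min(-1))<18)
    br=g&~sil
    for lo,hi in((.03,.047),(.047,.062),(.062,.075),(.075,.09),(.09,.11),(.11,.125),(.125,.15)):
        for nm,mm in(("sil",sil),("br",br)):
            k=mm&(P[...,2]>lo)&(P[...,2]<hi)
            if k.sum()>4: print(f,lo,hi,nm,k.sum(),"x",np.percentile(P[k][:,0],[2,98]).round(3),"y",np.percentile(P[k][:,1],[2,50,98]).round(3),P[k][:,2].max().round(3))
E
python3 -c "
import cv2
a=cv2.resize(cv2.imread('pics/scene0.png')[195:255,325:415],(780,520),interpolation=2)
b=cv2.resize(cv2.imread('pics/side0.png')[195:255,250:340],(780,520),interpolation=2)
o=cv2.vconcat([a,b]);cv2.imwrite('pics/c2.png',cv2.resize(o,(450,600)))"
```

```text
n s y coords, rel to point under bar mid
scene0 C 732 726 N 0.0191 nv [ 0.86 -0.    0.51] rms 0.0025
  Y range [-0.1574 -0.0612] S range [0.046  0.1865]
scene0 A 809 800 N 0.0202 nv [0.864 0.005 0.504] rms 0.0025
  Y range [-0.0532  0.054 ] S range [0.047  0.1791]
scene0 empty 51 51 N -0.0065 nv [-0.808  0.     0.589] rms 0.0017
  Y range [0.0522 0.1671] S range [0.0364 0.1255]
scene0 0.03 0.047 sil 85 x [0.428 0.612] y [0.177 0.236 0.284] 0.047
scene0 0.03 0.047 br 323 x [0.424 0.638] y [0.171 0.242 0.321] 0.047
scene0 0.047 0.062 sil 29 x [0.462 0.631] y [0.172 0.2   0.268] 0.062
scene0 0.047 0.062 br 208 x [0.458 0.638] y [0.169 0.229 0.279] 0.062
scene0 0.062 0.075 sil 22 x [0.466 0.628] y [0.174 0.215 0.269] 0.072
scene0 0.062 0.075 br 204 x [0.455 0.64 ] y [0.171 0.227 0.297] 0.075
scene0 0.075 0.09 sil 20 x [0.559 0.619] y [0.224 0.241 0.26 ] 0.089
scene0 0.075 0.09 br 23 x [0.545 0.625] y [0.218 0.242 0.268] 0.089
scene0 0.09 0.11 sil 38 x [0.556 0.625] y [0.209 0.233 0.255] 0.11
scene0 0.09 0.11 br 27 x [0.553 0.632] y [0.204 0.225 0.255] 0.108
scene0 0.11 0.125 sil 30 x [0.
[... 836 characters left out ...]
[0.2   0.251 0.29 ] 0.062
side0 0.062 0.075 sil 81 x [0.44  0.634] y [0.166 0.201 0.272] 0.074
side0 0.062 0.075 br 124 x [0.442 0.639] y [0.171 0.23  0.281] 0.075
side0 0.075 0.09 sil 34 x [0.536 0.606] y [0.22  0.238 0.253] 0.09
side0 0.075 0.09 br 19 x [0.542 0.624] y [0.218 0.234 0.265] 0.089
side0 0.09 0.11 sil 50 x [0.544 0.632] y [0.212 0.232 0.255] 0.109
side0 0.09 0.11 br 18 x [0.547 0.618] y [0.206 0.214 0.246] 0.11
side0 0.11 0.125 sil 34 x [0.549 0.633] y [0.198 0.22  0.238] 0.124
side0 0.11 0.125 br 22 x [0.554 0.626] y [0.197 0.206 0.237] 0.125
side0 0.125 0.15 sil 109 x [0.558 0.629] y [0.205 0.228 0.252] 0.137
side0 0.125 0.15 br 40 x [0.566 0.635] y [0.194 0.216 0.239] 0.134
```

View pics/c2.png

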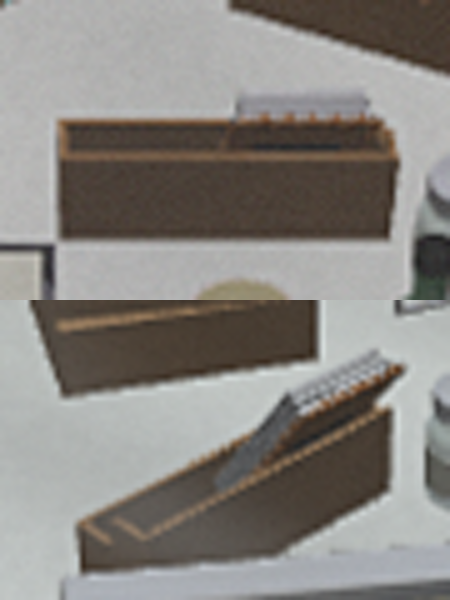

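B lies foil side up over the near (world −y) 70 mm wall, top towards the stand, so it should need only a tilt to go in label out. A's face plane fits the expected 30° and the 94 mm and 140–150 mm sizes.

```bash
cat >> h.py <<'E'
xs=np.array([-.0882,-.9961,0]); ys=np.array([.9961,-.0882,0]); zz=np.array([0,0,1.]); o0=np.array([.5484,-.2153,0])
n=np.cos(np.pi/6)*xs+.5*zz; s=-.5*xs+np.cos(np.pi/6)*zz
c_mid=o0-.0497*xs+.101*zz
def frame(z,x):
    x=x-z*(x@z); x/=np.linalg.norm(x); return np.stack([x,np.cross(z,x),z],1)
def delta(pos,M):
    ob=r.get_obs(); C=R.from_rotvec(ob["orientation"]).as_matrix()
    d=C.T@(np.asarray(pos)-ob["tcp_pos"])*1000; w=R.from_matrix(C.T@M).as_rotvec()
    print("shift",d.round(1),"turn",w.round(3),"|d|",np.linalg.norm(d).round(),"ang",np.degrees(np.linalg.norm(w)).round(1))
def st():
    ob=r.get_obs(); print({k:np.round(ob[k],3).tolist() for k in("clock","joints","tcp_pos","contact_force","grip_width")})
E
python3 - <<'E'
from h import *
M=frame(-s,ys)
print("pre",c_mid+.1613*s)
delta(c_mid+.1613*s+np.array([0,.05,.10]),M)
E
```

```text
pre [ 0.55989687 -0.08545836  0.2406899 ]
shift [-515.5 -453.3 -109.4] turn [-0.138 -0.715  2.677] |d| 695.0 ang 159.0
```

Emit:
play_rows:
  deltas:
    - [70,[-20,-20,-55],[0,0,0.17]]
    - [70,[-50,-45,-100],[0,-0.05,0.34]]
    - [70,[-85,-75,-130],[-0.01,-0.1,0.51]]
    - [70,[-120,-105,-150],[-0.03,-0.15,0.68]]
    - [70,[-155,-140,-150],[-0.04,-0.2,0.85]]
    - [70,[-190,-170,-150],[-0.05,-0.25,1.02]]
    - [70,[-225,-200,-150],[-0.06,-0.3,1.17]]
    - [70,[-258,-227,-150],[-0.07,-0.34,1.3]]
  squeeze: 30

```text
clock: 1.1
tcp_pos: [0.4326, 0.2813, 0.3806]
orientation: [2.193, 1.768, -0.017]
contact_force: [-0.3, -0.6, -0.7]
grip_width: 0.0698
```

```bash
python3 - <<'E'
from h import *
M=frame(-s,ys); st()
delta(c_mid+.1613*s+np.array([0,.05,.10]),M)
E
```

```text
{'clock': 1.1, 'joints': [-1.221, 0.108, 0.358, 1.763, 0.285, 1.36, -1.15], 'tcp_pos': [0.433, 0.281, 0.381], 'contact_force': [-0.258, -0.593, -0.692], 'grip_width': 0.07}
shift [-262.8  169.1  143.1] turn [-0.077 -0.371  1.373] |d| 344.0 ang 81.6
```

Emit:
play_rows:
  deltas:
    - [60,[-33,21,10],[-0.01,-0.05,0.17]]
    - [60,[-66,42,25],[-0.02,-0.1,0.34]]
    - [60,[-98,63,40],[-0.03,-0.14,0.51]]
    - [60,[-131,85,60],[-0.04,-0.19,0.68]]
    - [60,[-165,106,80],[-0.05,-0.24,0.86]]
    - [60,[-197,127,100],[-0.06,-0.28,1.03]]
    - [60,[-230,148,122],[-0.07,-0.33,1.2]]
    - [60,[-263,169,143],[-0.077,-0.371,1.373]]

```text
clock: 2.1
tcp_pos: [0.5599, -0.0364, 0.3401]
orientation: [2.615, -0.121, -0.032]
contact_force: [0.6, -0.6, -0.4]
grip_width: 0.0598
```

```bash
python3 - <<'E'
from h import *
M=frame(-s,ys); st()
delta(c_mid+.1613*s,M)
E
```

```text
{'clock': 2.1, 'joints': [-0.884, 0.332, 0.726, 1.727, 0.297, 1.317, -1.931], 'tcp_pos': [0.56, -0.036, 0.34], 'contact_force': [0.569, -0.645, -0.423], 'grip_width': 0.06}
shift [  4.5  -7.4 110.5] turn [ 0.     0.002 -0.004] |d| 111.0 ang 0.3
```

Emit:
play_rows:
  deltas:
    - [55,[2,-3,40],[0,0,0]]
    - [55,[4,-6,80],[0,0,0]]
    - [55,[4.5,-7.4,110],[0,0,0]]
    - [55,[4.5,-7.4,110],[0,0,0]]

```text
clock: 2.6
tcp_pos: [0.5581, -0.0864, 0.2397]
orientation: [2.613, -0.123, -0.038]
contact_force: [0.4, -0.5, 1.3]
grip_width: 0.0553
```

```bash
python3 - <<'E'
from h import *
M=frame(-s,ys); st()
im,d,P=grab("wrist","w1"); delta(c_mid+.0313*s,M)
q=P-c_mid; N=q@n;S=q@s;Y=q@ys
# edges near pack tops
for nm,y0 in(("C",-.11),("A",0),("Lft",.11)):
    m=(abs(Y-y0)<.035)&(S>.02)&(S<.09)&(abs(N)<.03); print(nm,m.sum())
    if m.sum()>20:
        print(" S pct",np.percentile(S[m],[1,50,95,99]).round(4),"N",np.percentile(N[m],[1,50,99]).round(4))
        k=(abs(Y-y0)<.06)&(S>.055)&(S<.09)&(abs(N)<.03); print(" Y",np.percentile(Y[k],[1,99]).round(4))
        t=m&(S>.066);print(" top N",np.percentile(N[t],[2,50,98]).round(4) if t.sum() else 0)
E
```

```text
{'clock': 2.6, 'joints': [-0.783, 0.43, 0.714, 1.861, 0.271, 1.074, -1.911], 'tcp_pos': [0.558, -0.086, 0.24], 'contact_force': [0.368, -0.461, 1.26], 'grip_width': 0.055}
shift [  0.9  -0.3 130.3] turn [ 0.001  0.004 -0.004] |d| 130.0 ang 0.3
C 3016
 S pct [0.0467 0.0708 0.0773 0.0781] N [-0.0133 -0.0005  0.0121]
 Y [-0.1495 -0.0637]
 top N [-0.013  -0.0006  0.0117]
A 4618
 S pct [0.0667 0.0708 0.0773 0.0782] N [-0.0129 -0.0006  0.0127]
 Y [-0.0437  0.0448]
 top N [-0.0128 -0.0006  0.0123]
Lft 0
```

View pics/w1.png

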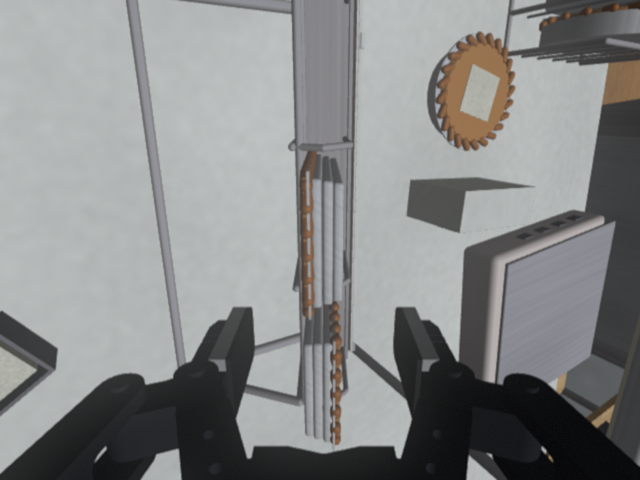

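The wrist view confirms A between the jaws' plane at (322,230) with its rim to the back. C is at (325,375) with its rim to the front. The measured centring error is under 1 mm.

Emit:
play_rows:
  deltas:
    - [55,[1,0,35],[0,0,0]]
    - [55,[1,0,70],[0,0,0]]
    - [55,[1,0,100],[0,0,0]]
    - [55,[1,0,120],[0,0,0]]
    - [55,[1,0,130],[0,0,0]]
    - [55,[1,0,130],[0,0,0]]

```text
clock: 3.4
tcp_pos: [0.5549, -0.1499, 0.129]
orientation: [2.614, -0.121, -0.033]
contact_force: [0.2, 0.2, 0.3]
grip_width: 0.0553
```

Emit:
play_rows:
  deltas:
    - [20,[0,0,0],[0,0,0]]
    - [20,[0,0,0],[0,0,0]]
    - [15,[0,0,0],[0,0,0]]
    - [15,[0,0,0],[0,0,0]]
    - [15,[0,0,0],[0,0,0]]
  squeeze: 40

```text
clock: 4.03
tcp_pos: [0.556, -0.149, 0.1298]
orientation: [2.615, -0.12, -0.031]
contact_force: [-0.6, 4.1, 6.1]
grip_width: 0.0259
```

```bash
python3 - <<'E'
from h import *
M=frame(-s,ys); st(); delta(c_mid+.0313*s,M)
E
```

```text
{'clock': 4.025, 'joints': [-0.637, 0.581, 0.674, 1.962, 0.24, 0.79, -1.875], 'tcp_pos': [0.556, -0.149, 0.13], 'contact_force': [-0.562, 4.136, 6.094], 'grip_width': 0.026}
shift [-1.7  0.3  2.1] turn [ 0.     0.001 -0.004] |d| 3.0 ang 0.2
```

Emit:
play_rows:
  deltas:
    - [15,[0,1,-6],[0,0,0]]
    - [15,[0,2,-20],[0,0,0]]
    - [15,[0,2,-40],[0,0,0]]
    - [15,[0,2,-65],[0,0,0]]
    - [15,[0,2,-90],[0,0,0]]
    - [15,[0,0,-115],[0,0,0]]
    - [15,[0,0,-140],[0,0,0]]
    - [15,[0,0,-140],[0,0,0]]

```text
clock: 5.03
tcp_pos: [0.5635, -0.0778, 0.2524]
orientation: [2.617, -0.119, -0.026]
contact_force: [0.8, -1.1, -3.9]
grip_width: 0.0256
```

Emit:
play_rows:
  deltas:
    - [15,[0,0,-5],[0,0,-0.17]]
    - [15,[0,0,-5],[0,0,-0.34]]
    - [15,[0,0,-5],[0,0,-0.51]]
    - [15,[0,0,-5],[0,0,-0.68]]
    - [15,[0,0,-5],[0,0,-0.85]]
    - [15,[0,0,-5],[0,0,-1.02]]
    - [15,[0,0,-5],[0,0,-1.19]]
    - [15,[0,0,-5],[0,0,-1.36]]

```text
clock: 6.02
tcp_pos: [0.5627, -0.0762, 0.2557]
orientation: [2.178, 1.612, -0.479]
contact_force: [0.3, -0.5, -2.8]
grip_width: 0.0257
```

```bash
python3 - <<'E'
from h import *
M=frame(-s,-ys); st(); delta(c_mid+.1713*s,M); grab("side","s2")
E
```

```text
{'clock': 6.025, 'joints': [-0.592, 0.364, 0.431, 1.825, 0.388, 1.156, -0.661], 'tcp_pos': [0.563, -0.076, 0.256], 'contact_force': [0.311, -0.512, -2.76], 'grip_width': 0.026}
shift [-1.1 -1.9  7.7] turn [ 0.002 -0.    -1.779] |d| 8.0 ang 102.0
```

View pics/s2.png

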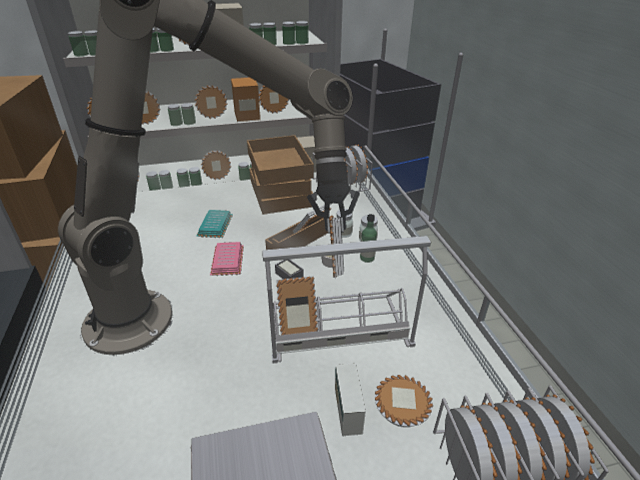

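A is held edge-on at (337,250), clear of the stand, and C at (297,305) has not moved. I'll finish the flip.

Emit:
play_rows:
  deltas:
    - [15,[0,0,0],[0,0,-0.17]]
    - [15,[0,0,0],[0,0,-0.34]]
    - [15,[0,0,0],[0,0,-0.51]]
    - [15,[0,0,0],[0,0,-0.68]]
    - [15,[0,0,0],[0,0,-0.85]]
    - [15,[0,0,0],[0,0,-1.02]]
    - [15,[0,0,0],[0,0,-1.19]]
    - [15,[0,0,0],[0,0,-1.36]]

```text
clock: 7.08
tcp_pos: [0.562, -0.0771, 0.2549]
orientation: [0.73, 2.867, -0.781]
contact_force: [-0.3, 0.5, -2.3]
grip_width: 0.0254
```

Emit:
play_rows:
  deltas:
    - [15,[0,0,0],[0,0,-0.16]]
    - [15,[0,0,0],[0,0,-0.32]]
    - [15,[0,0,0],[0,0,-0.42]]
    - [15,[0,0,0],[0,0,-0.42]]

```text
clock: 7.58
tcp_pos: [0.5613, -0.0778, 0.2541]
orientation: [-0.124, -3.006, 0.804]
contact_force: [-0.0, 0.1, -3.1]
grip_width: 0.0257
```

```bash
python3 - <<'E'
from h import *
M=frame(-s,-ys); st(); delta(c_mid+.1713*s,M); im,d,P=grab("side","s3")
q=P-c_mid; N=q@n;S=q@s;Y=q@ys
m=(abs(Y)<.045)&(S>.09)&(S<.185)&(N>.006)&(N<.02)
print(m.sum(),"N",np.median(N[m]),"S min",np.percentile(S[(abs(Y)<.04)&(abs(N)<.022)&(S>.0)],[.5,1,2,5]))
k=m&(S<.17);print("Y",np.percentile(Y[k],[1,99]))
im,d,P=grab("wrist","w3")
q=P-c_mid; N=q@n;S=q@s;Y=q@ys
m=(abs(Y)<.06)&(S>.19)&(S<.24)&(abs(N)<.03)&(d<.3)
if m.sum()>30: print("wrist",m.sum(),np.percentile(S[m],[50,95,99]),np.percentile(Y[m],[1,99]),np.percentile(N[m],[1,50,99]))
v,u=np.nonzero((abs(Y)<.05)&(S>.06)&(S<.2)&(abs(N)<.03)); 
v2=cv2.imread("pics/s3.png")[225:355,250:430]; cv2.imwrite("pics/c3.png",cv2.resize(v2,(720,520),interpolation=2))
E
```

```text
{'clock': 7.575, 'joints': [-0.357, 0.347, 0.132, 1.812, 0.483, 1.207, 1.033], 'tcp_pos': [0.561, -0.078, 0.254], 'contact_force': [-0.032, 0.135, -3.067], 'grip_width': 0.026}
shift [ 0.7 -0.   5.5] turn [ 0.    -0.003  0.007] |d| 6.0 ang 0.4
907 N 0.013674350743111088 S min [0.0086569  0.00963374 0.01147793 0.07102497]
Y [-0.04312384  0.04376122]
wrist 25918 [0.21469704 0.23236427 0.23625426] [-0.04442199  0.02729806] [-0.02877773  0.00076859  0.02870158]
```

View pics/c3.png

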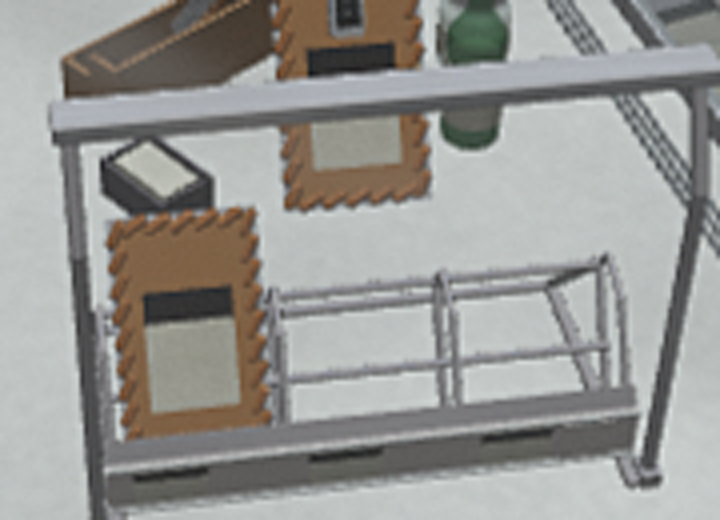

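A's label now faces front with the band near the top, as on C: crop A (360,130), C (190,320). Next I'll lower A along the slope.

Emit:
play_rows:
  deltas:
    - [15,[0,-2,25],[0,-0.003,0.007]]
    - [15,[0,-2,50],[0,-0.003,0.007]]
    - [15,[0,-2,75],[0,-0.003,0.007]]
    - [15,[0,-2,100],[0,-0.003,0.007]]
    - [15,[0,-2,118],[0,-0.003,0.007]]
    - [15,[0,-1.5,130],[0,-0.003,0.007]]
    - [15,[0,-1,137],[0,-0.003,0.007]]
    - [15,[0,-1,137],[0,-0.003,0.007]]

```text
clock: 8.68
tcp_pos: [0.5552, -0.1465, 0.1361]
orientation: [-0.134, -3.011, 0.806]
contact_force: [-0.2, 0.1, -2.9]
grip_width: 0.0257
```

```bash
python3 - <<'E'
from h import *
M=frame(-s,-ys); st(); delta(c_mid+.0334*s,M)
E
```

```text
{'clock': 8.675, 'joints': [-0.271, 0.48, 0.171, 1.937, 0.554, 0.923, 0.984], 'tcp_pos': [0.555, -0.146, 0.136], 'contact_force': [-0.168, 0.141, -2.922], 'grip_width': 0.026}
shift [0.8 0.7 6.7] turn [ 0.     0.001 -0.001] |d| 7.0 ang 0.1
```

Emit:
play_rows:
  deltas:
    - [15,[0.5,0.5,2],[0,0,0]]
    - [15,[0.5,0.5,4],[0,0,0]]
    - [15,[0.5,0.7,6],[0,0,0]]
    - [15,[0.5,0.7,7.5],[0,0,0]]
    - [15,[0.5,0.7,7.5],[0,0,0]]

```text
clock: 9.3
tcp_pos: [0.5547, -0.149, 0.1299]
orientation: [-0.134, -3.011, 0.806]
contact_force: [-2.2, 3.4, 5.2]
grip_width: 0.0258
```

```bash
python3 - <<'E'
from h import *
M=frame(-s,-ys); st(); delta(c_mid+.0334*s,M)
im,d,P=grab("side","s4")
q=P-c_mid; N=q@n;S=q@s;Y=q@ys
for y0 in(0,-.11):
    m=(abs(Y-y0)<.04)&(S>-.04)&(S<.02)&(abs(N)<.03); k=(abs(Y-y0)<.03)&(abs(N-.012)<.006)
    print(y0,"face N",np.median(N[m]),"top S",np.percentile(S[k],[98,99.5]))
E
```

```text
{'clock': 9.3, 'joints': [-0.268, 0.488, 0.172, 1.942, 0.559, 0.908, 0.98], 'tcp_pos': [0.555, -0.149, 0.13], 'contact_force': [-2.176, 3.414, 5.162], 'grip_width': 0.026}
shift [ 0.4 -0.2  0.1] turn [ 0.001  0.001 -0.001] |d| 0.0 ang 0.1
0 face N 0.013583594640012858 top S [0.20823717 0.32574938]
-0.11 face N 0.013299097940889468 top S [0.07453796 0.37695136]
```

Contact is felt: about 8 N upwards at the expected seat height. Releasing and backing off.

Emit:
play_rows:
  deltas:
    - [32,[0,0,0],[0,0,0]]
    - [40,[0,0,0],[0,0,0]]
    - [55,[0,0,0],[0,0,0]]
    - [55,[0,0,0],[0,0,0]]

```text
clock: 9.85
tcp_pos: [0.5547, -0.1492, 0.1299]
orientation: [-0.134, -3.011, 0.806]
contact_force: [0.5, 0.3, 0.1]
grip_width: 0.0548
```

Emit:
play_rows:
  deltas:
    - [60,[0,0,-20],[0,0,0]]
    - [60,[0,0,-50],[0,0,0]]
    - [60,[0,0,-90],[0,0,0]]
    - [60,[0,0,-130],[0,0,0]]
    - [60,[0,0,-170],[0,0,0]]
    - [60,[0,0,-200],[0,0,0]]
    - [60,[0,0,-200],[0,0,0]]

```text
clock: 10.72
tcp_pos: [0.5646, -0.048, 0.3049]
orientation: [-0.132, -3.016, 0.805]
contact_force: [0.2, -0.7, -0.3]
grip_width: 0.0602
```

```bash
python3 - <<'E'
from h import *
st(); im,d,P=grab("side","s5")
q=P-c_mid; N=q@n;S=q@s;Y=q@ys
for y0 in(0,-.11):
    m=(abs(Y-y0)<.04)&(S>-.04)&(S<.06)&(abs(N)<.03); k=(abs(Y-y0)<.06)&(abs(N-.012)<.006)&(S<.1)
    Q=q[m]; w,V=np.linalg.eigh(np.cov(Q.T)); 
    print(y0,"face N",np.median(N[m]),"top S",np.percentile(S[k],[98,99.5]),"nrm",(V[:,0]@n,V[:,0]@s,V[:,0]@ys),"Y",np.percentile(Y[k],[1,99]))
# tray and B
P=np.load("scene0.npz")["P"]; P2=np.load("side0.npz")["P"]
A=np.concatenate([P.reshape(-1,3),P2.reshape(-1,3),np.load("s5.npz")["P"].reshape(-1,3)])
A=A[(A[:,0]>.4)&(A[:,0]<.66)&(A[:,1]>.15)&(A[:,1]<.34)&(A[:,2]<.2)]
w=A[(A[:,2]>.012)&(A[:,2]<.06)]
# lower envelope (near face) in y by x-bins
for x in np.arange(.42,.65,.02):
    k=w[abs(w[:,0]-x)<.01]
    if len(k)>10: print(round(x,2),np.percentile(k[:,1],[2,10]).round(4),end="; ")
print()
E
```

```text
{'clock': 10.725, 'joints': [-0.398, 0.307, 0.121, 1.742, 0.465, 1.319, 1.035], 'tcp_pos': [0.565, -0.048, 0.305], 'contact_force': [0.219, -0.659, -0.329], 'grip_width': 0.06}
0 face N 0.013026269737675376 top S [0.07269128 0.07475218] nrm (np.float64(-0.9999822554352957), np.float64(-0.005392867152860878), np.float64(-0.0015064163655641339)) Y [-0.05390898  0.0544488 ]
-0.11 face N 0.01300179885480254 top S [0.07283254 0.07490732] nrm (np.float64(-0.9999607873192405), np.float64(-0.007519929854568202), np.float64(-0.0042128669717145795)) Y [-0.16370874 -0.05674138]
0.42 [0.2093 0.2119]; 0.44 [0.178  0.1842]; 0.46 [0.1664 0.169 ]; 0.48 [0.1757 0.1799]; 0.5 [0.1874 0.1909]; 0.52 [0.198  0.2016]; 0.54 [0.2108 0.2132]; 0.56 [0.2222 0.2246]; 0.58 [0.2333 0.2359]; 0.6 [0.1531 0.2466]; 0.62 [0.255  0.2588]; 0.64 [0.2661 0.269 ];
```

A is fully seated: face, tilt and top edge match C within 0.3 mm. Next is B. The tray is yawed about 29.5°.

```bash
cat >> h.py <<'E'
th=np.radians(29.5); xt=np.array([-np.sin(th),np.cos(th),0]); yt=np.array([-np.cos(th),-np.sin(th),0])
sB=-np.sin(np.radians(35))*xt+np.cos(np.radians(35))*zz; mB=np.cos(np.radians(35))*xt+np.sin(np.radians(35))*zz
MB=frame(-sB,yt); cB=np.array([.5778,.256,.073])
E
python3 - <<'E'
from h import *
p=cB+.1613*sB; print(p); delta(p+[0,0,.06],MB)
E
```

```text
[0.62335798 0.17547654 0.20512922]
shift [-39.8 217.7 -81. ] turn [-1.098  0.031 -0.634] |d| 236.0 ang 72.7
```

Emit:
play_rows:
  deltas:
    - [55,[-5,27,-20],[-0.137,0.004,-0.08]]
    - [55,[-10,55,-35],[-0.275,0.008,-0.16]]
    - [55,[-15,82,-48],[-0.412,0.012,-0.24]]
    - [55,[-20,109,-58],[-0.55,0.015,-0.317]]
    - [55,[-25,136,-66],[-0.69,0.019,-0.4]]
    - [55,[-30,163,-73],[-0.824,0.023,-0.476]]
    - [55,[-35,190,-78],[-0.96,0.027,-0.555]]
    - [55,[-40,218,-81],[-1.098,0.031,-0.634]]

```text
clock: 11.78
tcp_pos: [0.6237, 0.1749, 0.2636]
orientation: [0.726, -2.762, -0.877]
contact_force: [-0.1, 0.8, 0.1]
grip_width: 0.0554
```

```bash
python3 - <<'E'
from h import *
p=cB+.1613*sB; st(); delta(p,MB)
E
```

```text
{'clock': 11.775, 'joints': [0.016, 0.576, -0.179, 1.458, -0.481, 1.38, 2.096], 'tcp_pos': [0.624, 0.175, 0.264], 'contact_force': [-0.127, 0.811, 0.091], 'grip_width': 0.055}
shift [  0.  -33.2  48.1] turn [ 0.004  0.    -0.001] |d| 58.0 ang 0.2
```

Reached. I'll measure B from here with the wrist camera.

```bash
python3 - <<'E'
from h import *
im,d,P=grab("wrist","w6")
q=P-cB; N=q@mB;S=q@sB;Y=q@yt
m=(S>.02)&(S<.09)&(abs(N)<.03)&(abs(Y)<.07); print(m.sum())
print("S",np.percentile(S[m],[1,50,95,99]),"N",np.percentile(N[m],[1,5,50,95,99]),"Y",np.percentile(Y[m],[1,99]))
t=m&(S>.06); print("top N",np.percentile(N[t],[1,5,50,95,99]),"Y",np.percentile(Y[t],[1,99]))
f=(abs(Y)<.03)&(S>-.03)&(S<.065)&(N>.004)&(N<.025)&(d<.5); Q=q[f]; w,V=np.linalg.eigh(np.cov(Q.T)); v=V[:,0]*np.sign(V[:,0]@mB)
print("face",f.sum(),"N",np.median(N[f]),"nrm m,s,y",v@mB,v@sB,v@yt)
# rim top row edge: direction of top edge
e=t&(S>.07); A=np.polyfit(Y[e],N[e],1);print("edge",A)
E
```

```text
4360
S [0.02567226 0.06486847 0.07153731 0.07254117] N [-0.00565967 -0.00453597  0.00635176  0.01970065  0.02021865] Y [-0.04316942  0.04601857]
top N [-0.00566279 -0.0045979   0.00585624  0.01851796  0.01966076] Y [-0.0438414   0.04289576]
face 1597 N 0.015356139770492903 nrm m,s,y 0.9931850216656696 0.11644691747067704 0.004860879605657894
edge [-0.00763042 -0.00191913]
```

View pics/w6.png

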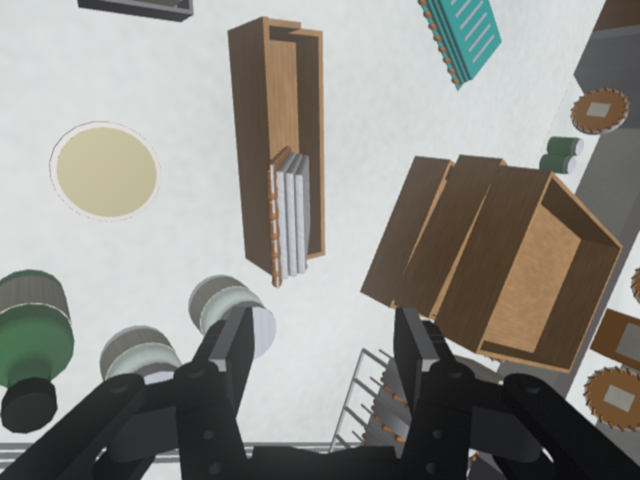

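B's edge is at (287,220) with its foil towards the tray's inside (world +y). It is centred 7 mm off my prior along its normal, and the height is consistent at 73–74 mm. Turquoise is at (465,40), far off. Correcting for the offset and grasping.

```bash
cat >> h.py <<'E'
cB=cB+.0072*mB-.0045*sB
E
python3 - <<'E'
from h import *
print(cB); delta(cB+.1613*sB,MB); delta(cB+.0313*sB,MB)
E
```

```text
[0.57362475 0.26337974 0.07344357]
shift [ -0.4 -23.7  48.4] turn [ 0.011 -0.003 -0.002] |d| 54.0 ang 0.7
shift [ -0.9 -25.1 178.4] turn [ 0.011 -0.003 -0.002] |d| 180.0 ang 0.7
```

Emit:
play_rows:
  deltas:
    - [55,[0,-12,20],[0,0,0]]
    - [55,[0,-24,48],[0.01,0,0]]
    - [55,[-0.5,-24,85],[0.01,0,0]]
    - [55,[-0.5,-24.5,115],[0.01,0,0]]
    - [55,[-1,-25,145],[0.01,0,0]]
    - [55,[-1,-25,165],[0.01,0,0]]
    - [55,[-1,-25,177],[0.01,0,0]]
    - [55,[-1,-25,177],[0.01,0,0]]

```text
clock: 12.82
tcp_pos: [0.5825, 0.2472, 0.0998]
orientation: [0.724, -2.76, -0.87]
contact_force: [-0.2, 0.4, 1.1]
grip_width: 0.0553
```

```bash
python3 - <<'E'
from h import *
st(); delta(cB+.0313*sB,MB)
im,d,P=grab("wrist","w7")
q=P-cB; N=q@mB;S=q@sB;Y=q@yt
for lo,hi in((.03,.045),(.045,.06),(.06,.07),(.07,.08)):
    m=(S>lo)&(S<hi)&(abs(N)<.03)&(abs(Y)<.06)&(Y>.02)
    if m.sum()>10: print(lo,m.sum(),"N",np.percentile(N[m],[2,50,98]).round(4),"Ymax",np.percentile(Y[m],99).round(4))
E
```

```text
{'clock': 12.825, 'joints': [-0.06, 0.705, -0.224, 1.655, -0.518, 1.041, 2.161], 'tcp_pos': [0.582, 0.247, 0.1], 'contact_force': [-0.22, 0.371, 1.137], 'grip_width': 0.055}
shift [-0.3 -0.   0.9] turn [ 0.002 -0.004 -0.003] |d| 1.0 ang 0.3
0.03 809 N [-0.0127 -0.0004  0.0113] Ymax 0.0468
0.045 1165 N [-0.013  -0.0013  0.0113] Ymax 0.0468
0.06 3694 N [-0.013   0.0033  0.0117] Ymax 0.0464
0.07 3307 N [-0.0135 -0.0078  0.003 ] Ymax 0.0458
```

B is centred within 1 mm between the jaws and parallel to them. Closing and lifting along the slope.

Emit:
play_rows:
  deltas:
    - [20,[0,0,0],[0,0,0]]
    - [20,[0,0,0],[0,0,0]]
    - [15,[0,0,0],[0,0,0]]
    - [15,[0,0,0],[0,0,0]]
    - [15,[0,0,0],[0,0,0]]
  squeeze: 40

```text
clock: 13.5
tcp_pos: [0.5846, 0.2459, 0.101]
orientation: [0.724, -2.764, -0.869]
contact_force: [3.1, -5.0, 4.8]
grip_width: 0.0255
```

Emit:
play_rows:
  deltas:
    - [15,[0,0,-6],[0,0,0]]
    - [15,[0,0,-20],[0,0,0]]
    - [15,[0,0,-40],[0,0,0]]
    - [15,[0,0,-65],[0,0,0]]
    - [15,[0,0,-95],[0,0,0]]
    - [15,[0,0,-125],[0,0,0]]
    - [15,[0,0,-155],[0,0,0]]
    - [15,[0,0,-155],[0,0,0]]

```text
clock: 14.5
tcp_pos: [0.6308, 0.1666, 0.2305]
orientation: [0.723, -2.771, -0.868]
contact_force: [-0.2, 0.9, -3.2]
grip_width: 0.0255
```

```bash
python3 - <<'E'
from h import *
st(); c=c_mid+.11*ys; M=frame(-s,-ys)
print(c+.19*s); delta(c+.19*s,M); delta(np.array([.63,.06,.34]),frame(-zz,-ys))
E
```

```text
{'clock': 14.5, 'joints': [0.022, 0.611, -0.174, 1.473, -0.474, 1.334, 2.125], 'tcp_pos': [0.631, 0.167, 0.231], 'contact_force': [-0.152, 0.946, -3.161], 'grip_width': 0.025}
[ 0.67073354 -0.08086633  0.26554483]
shift [  85.8 -173.4 -163.2] turn [ 1.095 -0.024  0.63 ] |d| 253.0 ang 72.4
shift [  52.5  -13.7 -142.8] turn [ 0.589 -0.18   0.58 ] |d| 153.0 ang 48.5
```

Emit:
play_rows:
  deltas:
    - [15,[5,0,-35],[0.03,0,0.03]]
    - [15,[10,0,-70],[0.1,-0.03,0.1]]
    - [15,[18,-2,-100],[0.2,-0.06,0.2]]
    - [15,[26,-5,-130],[0.3,-0.09,0.3]]
    - [15,[35,-8,-150],[0.4,-0.12,0.4]]
    - [15,[44,-11,-160],[0.5,-0.15,0.5]]
    - [15,[52,-14,-160],[0.589,-0.18,0.58]]
    - [15,[52,-14,-160],[0.589,-0.18,0.58]]

```text
clock: 15.5
tcp_pos: [0.6335, 0.0547, 0.353]
orientation: [-0.13, -3.136, -0.003]
contact_force: [-0.5, -0.2, -3.2]
grip_width: 0.0255
```

```bash
python3 - <<'E'
from h import *
st(); c=c_mid+.11*ys; M=frame(-s,-ys)
delta(c+.19*s,M)
E
```

```text
{'clock': 15.5, 'joints': [-0.243, 0.331, 0.08, 1.499, -0.029, 1.315, 1.328], 'tcp_pos': [0.634, 0.055, 0.353], 'contact_force': [-0.502, -0.241, -3.247], 'grip_width': 0.025}
shift [ -48.5 -132.2   87.1] turn [ 0.525 -0.001  0.006] |d| 166.0 ang 30.1
```

Emit:
play_rows:
  deltas:
    - [15,[-8,-22,10],[0.09,0,0]]
    - [15,[-16,-44,22],[0.18,0,0]]
    - [15,[-24,-66,36],[0.27,0,0]]
    - [15,[-32,-88,51],[0.36,0,0]]
    - [15,[-40,-110,68],[0.45,0,0.005]]
    - [15,[-48.5,-132,87],[0.525,0,0.006]]
    - [15,[-48.5,-132,87],[0.525,0,0.006]]

```text
clock: 16.38
tcp_pos: [0.669, -0.0808, 0.2616]
orientation: [-0.13, -3.001, 0.802]
contact_force: [0.0, 0.7, -3.1]
grip_width: 0.0257
```

```bash
python3 - <<'E'
from h import *
st(); c=c_mid+.11*ys; M=frame(-s,-ys)
delta(c+.19*s,M); im,d,P=grab("side","s8")
q=P-c; N=q@n;S=q@s;Y=q@ys
m=(abs(Y)<.045)&(S>.1)&(S<.2)&(abs(N-.012)<.012); Q=q[m]; w,V=np.linalg.eigh(np.cov(Q.T)); v=V[:,0]*np.sign(V[:,0]@n)
print(m.sum(),"N",np.median(N[m]),"nrm",v@n,v@s,v@ys)
k=(abs(Y)<.07)&(S>.06)&(S<.13)&(abs(N-.012)<.01);print("Y",np.percentile(Y[k],[1,99]),"S",np.percentile(S[k],[1,2]))
for lo,hi in((.08,.1),(.1,.12),(.12,.14)):
    kk=k&(S>lo)&(S<hi)
    if kk.sum(): print(lo,np.percentile(Y[kk],[2,98]))
cv2.imwrite("pics/c8.png",cv2.resize(cv2.imread("pics/s8.png")[200:360,230:450],(800,582),interpolation=2))
E
```

```text
{'clock': 16.375, 'joints': [-0.352, 0.52, 0.21, 1.537, 0.419, 1.268, 1.161], 'tcp_pos': [0.669, -0.081, 0.262], 'contact_force': [0.044, 0.748, -3.059], 'grip_width': 0.026}
shift [-1.7 -1.9 -3.5] turn [ 0.001 -0.009  0.004] |d| 4.0 ang 0.5
952 N 0.012002890770818314 nrm 0.9999360674299582 -0.004984807116009584 0.009941137716586801
Y [-0.066958    0.04379959] S [0.06644268 0.07096112]
0.08 [-0.04779288  0.04344962]
0.1 [-0.04770973  0.0423834 ]
0.12 [-0.04634128  0.04014079]
```

View pics/c8.png

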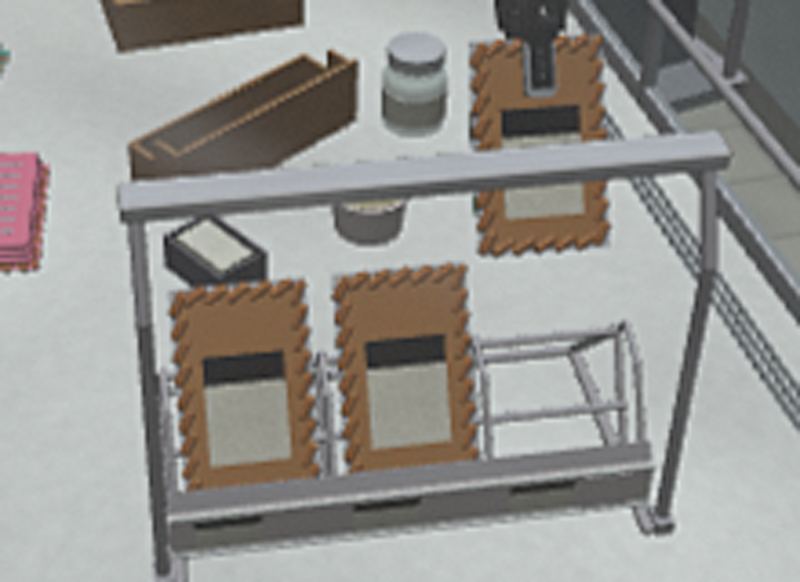

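B is held with its label front and band up (540,150). A and C sit alike. Lowering into the left bay.

Emit:
play_rows:
  deltas:
    - [15,[-2,-3,12],[0,-0.009,0.004]]
    - [15,[-2,-4,35],[0,-0.009,0.004]]
    - [15,[-2,-4,60],[0,-0.009,0.004]]
    - [15,[-2,-4,85],[0,-0.009,0.004]]
    - [15,[-2,-4,108],[0,-0.009,0.004]]
    - [15,[-2,-4,125],[0,-0.009,0.004]]
    - [15,[-2,-3.5,137],[0,-0.009,0.004]]
    - [15,[-2,-3,140],[0,-0.009,0.004]]

```text
clock: 17.42
tcp_pos: [0.6645, -0.1528, 0.1432]
orientation: [-0.134, -3.014, 0.804]
contact_force: [-0.1, 0.5, -4.0]
grip_width: 0.0259
```

```bash
python3 - <<'E'
from h import *
st(); c=c_mid+.11*ys; M=frame(-s,-ys)
delta(c+.0334*s,M); im,d,P=grab("side","s9")
for f,cc in((P,c),(P,c_mid)):
    q=f-cc; N=q@n;S=q@s;Y=q@ys
    m=(abs(Y)<.04)&(S>-.04)&(S<.02)&(abs(N)<.03); print("N",np.median(N[m]))
    for lo,hi in((-.03,0),(0,.03),(.03,.07)):
        k=(abs(Y)<.051)&(S>lo)&(S<hi)&(abs(N-.012)<.005); print(lo,np.percentile(Y[k],[2,98]))
    k=(abs(Y)>.02)&(abs(Y)<.04)&(abs(N-.012)<.005)&(S<.12);print("top",np.percentile(S[k],[98,99.5]))
E
```

```text
{'clock': 17.425, 'joints': [-0.263, 0.625, 0.227, 1.665, 0.459, 1.001, 1.132], 'tcp_pos': [0.664, -0.153, 0.143], 'contact_force': [-0.137, 0.493, -3.983], 'grip_width': 0.026}
shift [ 0.2  1.3 14.6] turn [ 0.002  0.003 -0.002] |d| 15.0 ang 0.2
N 0.015029579264361843
-0.03 [-0.0452915   0.04678403]
0 [-0.04449702  0.04651391]
0.03 [-0.04527362  0.04560666]
top [0.08577148 0.08775207]
N 0.013472803337535201
-0.03 [-0.04280963  0.04807571]
0 [-0.04243092  0.0481213 ]
0.03 [-0.04242933  0.04734923]
top [0.07288643 0.07482785]
```

Emit:
play_rows:
  deltas:
    - [15,[0,0,3],[0,0,0]]
    - [15,[0,0.3,6],[0,0,0]]
    - [15,[0,0.6,9],[0,0,0]]
    - [15,[0,1,11],[0,0,0]]
    - [15,[0,1.2,12.5],[0,0,0]]
    - [15,[0,1.2,13.5],[0,0,0]]
    - [15,[0,1.2,13.5],[0,0,0]]

```text
clock: 18.35
tcp_pos: [0.6643, -0.1578, 0.1313]
orientation: [-0.134, -3.014, 0.804]
contact_force: [-1.9, 2.9, 0.5]
grip_width: 0.0255
```

```bash
cat > chk.py <<'E'
from h import *
import sys
st(); im,d,P=grab("side",sys.argv[1])
for nm,cc in(("B",c_mid+.11*ys),("A",c_mid),("C",c_mid-.11*ys)):
    q=P-cc; N=q@n;S=q@s;Y=q@ys
    m=(abs(Y)<.04)&(S>-.04)&(S<.02)&(abs(N)<.03); Q=q[m]; V=np.linalg.eigh(np.cov(Q.T))[1][:,0]; V=V*np.sign(V@n)
    k=(abs(Y)>.02)&(abs(Y)<.04)&(abs(N-.012)<.005)&(S<.12); h=(abs(Y)<.051)&(S>.03)&(S<.07)&(abs(N-.012)<.005)
    print(nm,"N",np.median(N[m]).round(4),"nrm",(V@n).round(4),(V@s).round(4),(V@ys).round(4),"top",np.percentile(S[k],[98,99.5]).round(4),"Y",np.percentile(Y[h],[2,98]).round(4))
E
python3 chk.py s10
```

```text
{'clock': 18.35, 'joints': [-0.257, 0.639, 0.228, 1.672, 0.463, 0.978, 1.127], 'tcp_pos': [0.664, -0.158, 0.131], 'contact_force': [-1.895, 2.872, 0.504], 'grip_width': 0.026}
B N 0.0136 nrm 0.9999 -0.0107 0.005 top [0.0731 0.0749] Y [-0.0447  0.0464]
A N 0.0133 nrm 1.0 -0.003 0.0002 top [0.0728 0.0749] Y [-0.0423  0.0477]
C N 0.0131 nrm 1.0 0.0062 -0.004 top [0.0729 0.075 ] Y [-0.0444  0.0451]
```

B's top matches A and C, and contact is felt. Releasing and retreating.

Emit:
play_rows:
  deltas:
    - [32,[0,0,0],[0,0,0]]
    - [40,[0,0,0],[0,0,0]]
    - [55,[0,0,0],[0,0,0]]
    - [55,[0,0,0],[0,0,0]]

```text
clock: 18.9
tcp_pos: [0.6644, -0.158, 0.1314]
orientation: [-0.134, -3.014, 0.804]
contact_force: [-0.1, -0.2, 0.7]
grip_width: 0.0549
```

Emit:
play_rows:
  deltas:
    - [60,[0,0,-20],[0,0,0]]
    - [60,[0,0,-50],[0,0,0]]
    - [60,[0,0,-90],[0,0,0]]
    - [60,[0,0,-130],[0,0,0]]
    - [60,[0,0,-170],[0,0,0]]
    - [60,[0,0,-200],[0,0,0]]
    - [60,[0,0,-200],[0,0,0]]

```text
clock: 19.77
tcp_pos: [0.674, -0.0562, 0.3082]
orientation: [-0.132, -3.021, 0.802]
contact_force: [0.1, 0.6, -0.6]
grip_width: 0.0603
```

```bash
python3 chk.py s11; python3 -c "
import cv2
cv2.imwrite('pics/c11.png',cv2.resize(cv2.imread('pics/s11.png')[180:440,180:460],(640,594),interpolation=2))"
```

```text
{'clock': 19.775, 'joints': [-0.383, 0.486, 0.207, 1.479, 0.414, 1.348, 1.165], 'tcp_pos': [0.674, -0.056, 0.308], 'contact_force': [0.13, 0.611, -0.628], 'grip_width': 0.06}
B N 0.0133 nrm 1.0 -0.0037 -0.0023 top [0.0725 0.0749] Y [-0.0451  0.046 ]
A N 0.0132 nrm 1.0 -0.0029 -0.0024 top [0.0732 0.0752] Y [-0.042   0.0474]
C N 0.0132 nrm 1.0 -0.0044 0.0003 top [0.0731 0.0753] Y [-0.0445  0.0452]
```

View pics/c11.png

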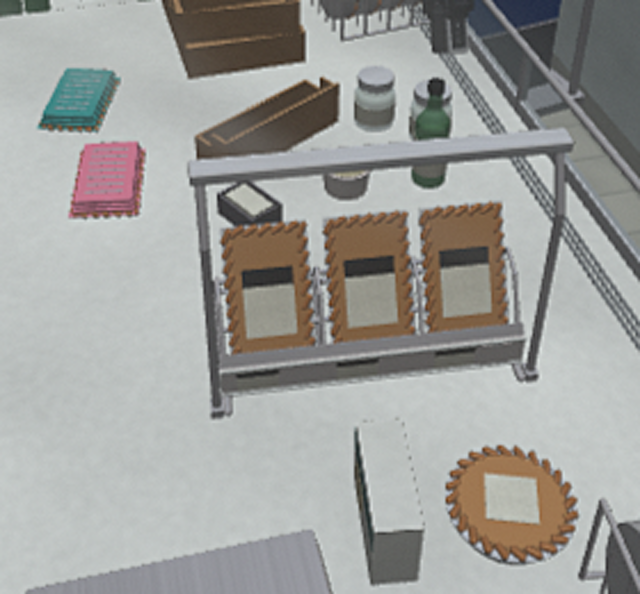

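All three packs sit label front with the band up, C (270,290), A (370,285), B (465,270). The tray is empty and the bystanders are where they were. Handing in.

```bash
python3 -c "
from bench import r
print(r.hand_in())"
```

```text
the job is handed in; nothing more can be done
None
```

The stand is faced up and the job is handed in at about 20 s of the 72 s allowed. I turned pack A round on its slope axis and set it back in the middle bay. Then I drew pack B out of the tray and set it in the empty left bay. Both stand label out and top edge up.

- **Seating:** the last measurement put the faces, the tilt and the top edges of A, B and C within about 0.3 mm of each other. Both packs were lowered until I felt them touch the ledge. Those forces were 8 N or less.
- **Other goods:** in the last view pack C, the other goods and the pink and turquoise look-alikes appeared unmoved. The gripper was open and clear of everything.
- **Small disagreements:** A reads about 2.5 mm off-centre sideways, which the bay's clearance allows. My first estimate of B's position was 7 mm out along its normal, and I corrected it with the wrist camera before gripping.

No check failed.

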